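# Let the showcase shutter down off its wedge

### The job

The showcase's heavy shutter is propped up on a wooden wedge: reach in under the glass awning and work the wedge backward out in short tugs of 2 to 4 cm, letting go for half a second after each one so that everything settles, until the shutter is fully down and the wedge stands clear in front of it; the shutter must come down gently with the wedge, never be lifted, and neither it nor the case may be pushed. Then carry the wedge to the empty teak tray, lower it onto the tray's floor lying flat on its base, and let go. Leave the bangles and the brass toggle as they are.

Things in the scene. Friction and masses are not known exactly. Their poses are not given: they have to be found in the camera images.
- case: Fixed teak and glass showcase, 366 mm wide, 215 mm high. Origin on the counter, mid-width, mid-thickness of the shutter (its front face is at x = -10 mm). x points into the case, out of whose front (-x) the wedge sticks; y along the shutter, z up. Posts 40 mm (x) by 30 mm (y) at y = +-168 mm. Inside, nothing stands lower than 82 mm.
- shutter (a joint): Height of the shutter above its shut position, m: 0 = fully down, about 0.033 at the start. A teak and glass sash 296 mm wide, 150 mm high, 20 mm thick, 1.1 to 2.4 kg, free to slide up and down. It rests on the wedge and sinks 0.26 mm per mm that the wedge is drawn out. Fully down, its lower edge is still 8 mm above the counter.
- awning (a point): Middle of the front rail (brass, 10 mm thick) of the fixed glass awning over the shutter's whole width, 55 mm in front of the case's origin, 169 mm up; its underside is 164 mm above the counter. It bars a tool pointing straight down onto the wedge's head at the start; a tool leaning 30 to 45 degrees, its upper part away from the case, passes.
- shutter_foot (a point): Middle of the shutter's lower front edge.
- wedge: Loose pale wooden wedge with a red band at its head, 180 mm long, 48 mm wide, upright parallel sides, about 0.2 kg. Origin: centre of its flat underside; x points along it to the thin nose, z up. Centre of mass at about x = -20 mm. At the start it lies on the counter, x within 3 degrees of the case's x, the last 45 mm of the head sticking out in front of the shutter.
- wedge_nose (a point): Underside of the wedge's nose, middle of its width, wedge x = +90 mm; the nose is 6 mm thick. At the start it is 125 mm inside the case (case x). The wedge comes loose when drawn back by about 130 mm; 135 mm brings the nose out to the shutter's front face.
- wedge_head (a point): Middle of the wedge's head end face, 22 mm above its underside, wedge x = -90 mm. The head is 44 mm high from x = -90 to -55 mm; from there the top slopes evenly down to the nose. The shutter's weight pins the wedge: the pull needed is not known beforehand, some 8 to 20 N; a weak grip slips, and even a firm one creeps, so it follows by less than the hand moves.
- tray: Fixed shallow empty teak tray, 130 mm (x) by 235 mm (y) outside, 20 mm high, walls and floor 5 mm thick. Origin: centre of its underside. Lay the wedge along its y, either way round.
- cash_tin: Fixed steel cash tin, 134 mm (x) by 184 mm (y), 70 mm high with a wire handle to 85 mm. Origin: centre of its underside. It and the tray may have changed places.
- gold_bangle: Bystander: coiled gold bangle lying flat, 76 mm across, 30 mm high. Origin: centre of its underside.
- bone_bangle: Bystander: bone bangle lying flat, 76 mm across, 22 mm high. Origin: centre of its underside.
- amber_bangle_a: Bystander: amber glass bangle lying flat, 68 mm across, 10 mm high. Origin: centre of its underside.
- amber_bangle_b: Bystander: its twin, lying on it.
- toggle (a joint): Bystander: brass toggle switch on a teak panel (90 x 110 mm, tip about 90 mm up) at the far edge of the counter; 0 as it stands, rad.

How it is judged:
On the way, in this order (a step that is already met when the one before it is completed fails the run):
1. The wedge has been drawn back a first 10 to 50 mm, is let go, and it and the shutter are at rest (x of wedge_nose in the frame of case between 0.075 and 0.115 m and contact force between the fingers and wedge below 0.5 N and linear speed of wedge below 0.01 m/s and velocity of joint shutter between -0.01 and 0.01 m/s), for 0.2 s.
2. The wedge has been drawn back 50 to 100 mm in all, is let go, and it and the shutter are at rest (x of wedge_nose in the frame of case between 0.025 and 0.075 m and contact force between the fingers and wedge below 0.5 N and linear speed of wedge below 0.01 m/s and velocity of joint shutter between -0.01 and 0.01 m/s), for 0.2 s.
3. The wedge's nose is in front of the shutter and the shutter is fully down (x of wedge_nose in the frame of case below -0.01 m and value of joint shutter below 0.002 m), for 0.1 s.
4. The wedge has been lowered into the tray while still held (its underside within 35 mm of the counter) (x of wedge in the frame of tray between -0.05 and 0.05 m and y of wedge in the frame of tray between -0.05 and 0.05 m and height (world z) of wedge below 0.035 m and contact force between the fingers and wedge above 0.5 N), for 0.05 s.
At the end, for the whole second after the job is handed in: The shutter is fully down (within 2 mm); the wedge lies flat on its base (within 4.5 degrees) on the tray's floor, its middle within 50 mm of the tray's middle along each tray axis, let go and at rest (x of wedge in the frame of tray between -0.05 and 0.05 m and y of wedge in the frame of tray between -0.05 and 0.05 m and height (world z) of wedge below 0.012 m and angle between wedge's own z axis and vertical below 0.08 rad and linear speed of wedge below 0.02 m/s and contact force between the fingers and wedge below 0.1 N and value of joint shutter below 0.002 m); the robot touches nothing.
It fails at once if The shutter falls (faster than 0.12 m/s) instead of coming down with the wedge (velocity of joint shutter below -0.12 m/s).
It fails at once if The shutter is lifted more than 5 mm above where it started (value of joint shutter above 0.039 m).
It fails at once if The robot pushes on the case or its shutter with more than 8 N (contact force between any of the arm, the fingers and case above 8 N).
It fails at once if A bangle is moved by more than 30 mm (distance of any of gold_bangle, bone_bangle, amber_bangle_a, amber_bangle_b from where it was at the start of the episode above 0.03 m).
It fails at once if The toggle is moved (value of joint toggle above 0.15 rad).
It also fails if it takes over 72 s, if anything falls off the work surface, if the arm or the gripper's body presses on something with over 40 N, if the wrist force passes 120 N, or if a joint passes its speed limit or range.

### The arm

A 6-joint arm with a two-finger parallel gripper is mounted at the origin on the work surface. World frame = base frame: x ahead of the robot, y to its left, z up, the work surface at z = 0. Lengths are in m, angles in rad, forces in N, time in s.
With the tool pointing down it reaches from about 0.3 to 0.875 m from the base axis. Payload 6.4 kg.
Tool frame: the origin (TCP) lies midway between the tips of the shut fingers; the grasp point (between the pads) lies 19 mm behind it (manip.tcp_to_grasp is the distance from the TCP to the grasp point, in m); z points along the fingers, y is the line along which they close (so a half turn about z gives the same grasp; the last joint's range is limited). The gripper opens to 88 mm and grips with 3 to 60 N. Pads are 18 mm wide; open, the fingers measure 123 mm over their backs; the gripper's body (75 mm by 187 mm) begins 45 mm behind the grasp point.
Start: joints at [-1.353, 0.181, 1.607, -0, 1.354, -0.206], TCP at [0.236, -0.524, 0.239] pointing down, gripper open.
Joint ranges: [-2.99, 2.99], [-0.89, 2.07], [0.3, 2.58], [-1.14, 4.28], [0, 2.63], [-3.12, 3.12]. Speed limits (rad/s): [2.57, 2.57, 3.01, 3.14, 3.14, 3.14].

### API

Orientations are given as a unit quaternion [x, y, z, w].
In Python, from station import manip gives the robot as it stands.
- The arm moves only by the tool arm_command, never from a script. Its argument "steps" is a list of rows, each an object of numbers: "hand": the closure in counts, from 0 (fully open) to 255 (shut); "x", "y", "z": the shift along the tool's x, y, z in mm; "rx", "ry", "rz": the turn, a rotation vector about the tool's x, y, z in degrees. A call has 1 to 8 rows; each row shifts and turns the commanded pose from where the row before left it, along the tool's axes as they then stand; what a row does not reach is not made up. A row lasts 1/12 s, in which the tool goes at most 41.7 mm and 7.16 degrees, less where a joint would pass 70% of its speed; a pose out of reach is approached as far as the arm can. A call is refused whole if a number of a shift passes 41.7 or a number of a turn 7.16, either way. A call with a gripper value outside its range is refused whole. The fingers move at their own pace and stop on an object; "squeeze" is the grip in N (left out, the last holds). Time passes only in rows, so rows that do not move let the fingers close. It gives the time, the measured TCP pose, the force, the opening and the grip force at its end, in the units of the state.
- manip.get_obs(): the state, without advancing time (a new reading comes with each control period).
- manip.get_image(name): name is "side" or "top" or "wrist"; returns a dict with "frame" (400x640x3 uint8, red, green, blue), "camera_matrix" (3x3 intrinsics, pixels), "extrinsics" (4x4, takes a point from camera to world coordinates); the wrist camera has in their place "T_tool_cam" (4x4, takes a point from camera to tool coordinates, whose origin is the TCP and whose axes are the flange's). Camera axes: x right, y down, z forward; pixel columns grow to the right and rows downward; lengths in m; the calibration is good to about 2 mm. A picture is of the moment at which its call begins: read the wrist's pose just before it. There is no depth.
- manip.close_job(): hands the job in; it is judged then, once.
Trained networks look in a picture, given as the dict that the camera call returned (one of the last four; its "shot" number tells which), for a name from the list of things; names that differ only in an ending like _2 or _b are one class to them, and where a whole thing is asked for, a point or a joint stands for the part that bears it (a point fixed in the world has none). Each returns a list of dicts, best first, with "conf" (0 to 1); they miss things now and then, are a little off and sometimes report something else, mostly with a low value. They report only what shows in the picture. A call takes as long as a camera call.
- manip.trace(picture, query): "mask" (400x640 bool, what is visible of it) and "position" ([column, row] in pixels, amid what is visible of it).
- manip.pinpoint(picture, query): "position" ([column, row] in pixels: a listed point, or the origin of a listed thing).
The state is a dict: "time": time; "q": joint angles; "dq": joint speeds; "joint_torque": joint torques, N m; "tcp_pos": TCP position; "tcp_rot": TCP orientation; "wrist_force": force on the tool from outside, world axes, zero at the start; "wrist_torque": the same for the moment, N m; "width": finger opening in m; "grasp_force": force on a finger pad.
Only numpy, scipy, OpenCV 4.12 (cv2) and the standard library are available. Lean on these libraries where they do the work, as an engineer would, in place of code of your own. Each camera call takes 0.05 s, during which the arm holds its last target. There are 200 camera calls.

## Working session

There is one attempt and no reset: what is moved stays moved. The work goes in short steps, Python scripts to look and compute and a tool call to move; the robot and the scene stay as the last step left them, time stands still between calls to the robot, and variables do not carry over. Pictures are saved under pics/ and viewed, at most 10 in all, crops included, and the job is handed in when it is done.

Besides the shell and the picture viewer there is one more tool, called after ">>>" as name(argument=value, ...), one argument or row to a line, values as JSON. arm_command: Moves the arm, as the interface text tells. Its arguments: {"type":"object","properties":{"steps":{"type":"array"},"squeeze":{"type":"number"}},"required":["steps"]}

```bash
mkdir -p pics
cat > h.py <<'E'
import numpy as np, cv2
from station import manip
from scipy.spatial.transform import Rotation as R
def cam(p, obs=None):
    K=np.array(p["camera_matrix"])
    if "extrinsics" in p: T=np.array(p["extrinsics"])
    else:
        T0=np.eye(4);T0[:3,:3]=R.from_quat(obs["tcp_rot"]).as_matrix();T0[:3,3]=obs["tcp_pos"]
        T=T0@np.array(p["T_tool_cam"])
    return K,T
def ray(p,uv,obs=None):
    K,T=cam(p,obs); d=T[:3,:3]@np.linalg.solve(K,[uv[0],uv[1],1.]); return T[:3,3],d
def atz(p,uv,z,obs=None):
    o,d=ray(p,uv,obs); return o+d*(z-o[2])/d[2]
def tri(rays):
    A=0;b=0
    for o,d in rays:
        d=d/np.linalg.norm(d);P=np.eye(3)-np.outer(d,d);A=A+P;b=b+P@o
    x=np.linalg.solve(A,b); return x,[np.linalg.norm((np.eye(3)-np.outer(d,d)/(d@d))@(x-o)) for o,d in rays]
def save(p,n): cv2.imwrite(f"pics/{n}.png",p["frame"][:,:,::-1])
E
python3 - <<'E'
from h import *
np.set_printoptions(precision=4,suppress=True)
print(manip.tcp_to_grasp, manip.get_obs())
P={n:manip.get_image(n) for n in("side","top")}
for n,p in P.items():
    save(p,n+"0"); print(n,"cam",cam(p)[1][:3,3])
for q in ["case","awning","shutter_foot","wedge","wedge_head","wedge_nose","tray","cash_tin","gold_bangle","bone_bangle","amber_bangle_a","toggle"]:
    rs=[]
    for n,p in P.items():
        r=manip.pinpoint(p,q)
        for k in r[:2]: print(q,n,round(k["conf"],2),np.array(k["position"]),"z0:",atz(p,k["position"],0))
        if r: rs.append(ray(p,r[0]["position"]))
    if len(rs)==2: print("   tri",*tri(rs))
E
```

```text
0.0187 {'time': 0.0, 'q': array([-1.3533,  0.1815,  1.608 , -0.    ,  1.3538, -0.2063]), 'dq': array([ 0.0016, -0.0012, -0.0013, -0.0013,  0.0004,  0.0015]), 'joint_torque': array([ -0.0003, -43.3875, -34.1842,   0.0702,   0.0384,  -0.0001]), 'tcp_pos': array([ 0.2363, -0.5236,  0.2378]), 'tcp_rot': array([ 0.9776,  0.2103, -0.    , -0.0008]), 'wrist_force': array([-0.5248,  0.9212,  0.3283]), 'wrist_torque': array([ 0.0179, -0.008 ,  0.0078]), 'grasp_force': 0.0, 'width': 0.08806806871274267}
side cam [ 0.8088 -0.2541  1.0369]
top cam [ 0.54   -0.031   0.8701]
case side 0.27 [338.6 153.8] z0: [0.4871 0.1216 0.    ]
awning side 0.67 [339.5 155.3] z0: [0.4926 0.12   0.    ]
awning top 0.71 [258.9 216.7] z0: [0.5455 0.0747 0.    ]
   tri [0.5455 0.0547 0.1768] [np.float64(0.0018157196281788394), np.float64(0.0018157196281788086)]
shutter_foot side 0.58 [211.3 240. ] z0: [ 0.4239 -0.3261  0.    ]
wedge side 0.66 [368.7 170.2] z0: [0.5888 0.1478 0.    ]
wedge side 0.51 [368.7 226.1] z0: [0.708 0.022 0.   ]
wedge_head side 0.72 [342.4 184.9] z0: [0.5667 0.0577 0.    ]
wedge_head top 0.71 
[... 915 characters left out ...]
t64(0.0026083117154257237)]
bone_bangle side 0.61 [304.6 146.3] z0: [0.3959 0.0648 0.    ]
bone_bangle top 0.9 [267.2 283.1] z0: [0.3907 0.0565 0.    ]
   tri [0.3951 0.0594 0.0062] [np.float64(0.004837709111722503), np.float64(0.004837709111722568)]
amber_bangle_a side 0.54 [295.6 321.2] z0: [ 0.7511 -0.3046  0.    ]
amber_bangle_a top 0.81 [418.2 127.4] z0: [ 0.7562 -0.3116  0.    ]
   tri [ 0.7516 -0.3042  0.0208] [np.float64(0.0009008784241309131), np.float64(0.0009008784241308426)]Traceback (most recent call last):
  File "<stdin>", line 10, in <module>
ValueError: it knows: amber_bangle, awning, bone_bangle, case, cash_tin, gold_bangle, shutter_foot, tray, wedge, wedge_head, wedge_nose
```

Run:
```python
import cv2,numpy as np
s=cv2.imread("pics/side0.png");t=cv2.imread("pics/top0.png")
a=s[60:360,140:540]; b=t[60:360,200:600]
cv2.imwrite("pics/v1.png",cv2.resize(np.vstack([a,b]),None,fx=1,fy=1))
cv2.imwrite("pics/v2.png",cv2.resize(a,(800,600),interpolation=cv2.INTER_CUBIC))
```

```text
(no output)
```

View pics/top0.png

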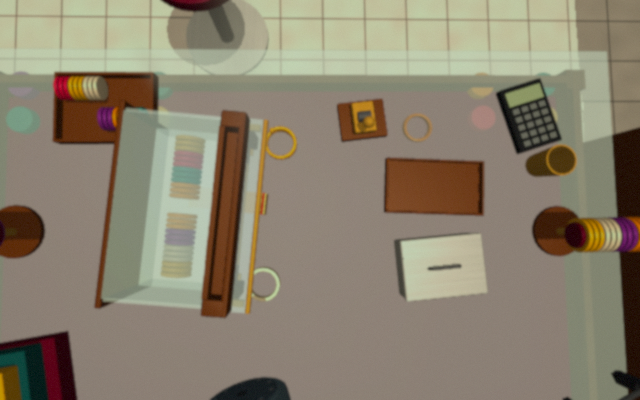

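View pics/v2.png

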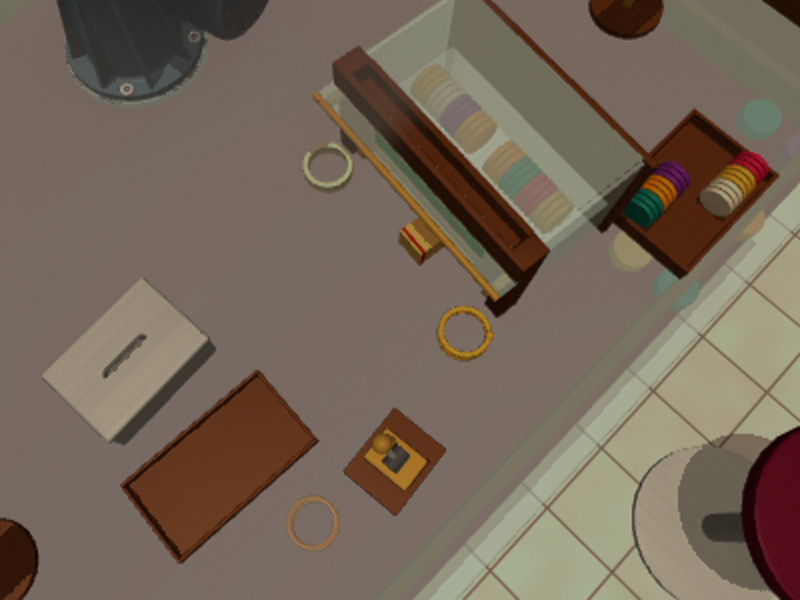

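The top view shows the case at left, opening toward world −y, with the wedge head at about (263,204) under the brass rail. The tray is at (434,187) and the tin at (441,266). In the side-view crop the head is at about (418,240), and the bangles sit clear on either side of it. Next I'll measure the rail and tray directions and work out the approach move.

```bash
cat >> h.py <<'E'
def goal(th,yaw):
    """tool leaning th deg, upper part away from the case; x tool ~ case x (yaw, rad)"""
    cx=np.array([np.cos(yaw),np.sin(yaw),0]);cy=np.array([-np.sin(yaw),np.cos(yaw),0]);Z=np.array([0,0,1.])
    t=np.radians(th); z=-np.cos(t)*Z+np.sin(t)*cx; y=-cy; return np.column_stack([np.cross(y,z),y,z])
def delta(obs,pos,Rg):
    """remaining shift in present tool axes (mm), turn (deg, tool axes)"""
    R0=R.from_quat(obs["tcp_rot"]).as_matrix()
    return R0.T@(np.array(pos)-obs["tcp_pos"])*1e3, np.degrees(R.from_matrix(R0.T@Rg).as_rotvec()), Rg.T@(np.array(pos)-obs["tcp_pos"])*1e3
E
python3 - <<'E'
from h import *
np.set_printoptions(precision=4,suppress=True)
p=manip.get_image("top")
hsv=cv2.cvtColor(p["frame"],cv2.COLOR_RGB2HSV)
m=(hsv[...,0]>10)&(hsv[...,0]<28)&(hsv[...,1]>130)&(hsv[...,2]>120)
pts=[]
for r in range(130,306):
    if 195<r<215 or 120<r<162: continue
    c=np.where(m[r,240:275])[0]+240
    if len(c)and len(c)<8: pts.append(atz(p,(c.mean(),r),0.172)[:2])
pts=np.array(pts); vx,vy,x0,y0=cv2.fitLine(pts.astype(np.float32),cv2.DIST_HUBER,0,.001,.001).ravel()
print(len(pts),"rail dir",vx,vy,np.degrees(np.arctan2(vy,vx)),"pt",x0,y0, pts[0],pts[-1])
for q,z in(("tray",.02),("wedge",.03),("wedge_head",.022)):
    r=manip.trace(p,q)
    for k in r[:1]:
        ys,xs=np.where(k["mask"]); 
        W=np.array([atz(p,(a,b),z)[:2] for a,b in zip(xs,ys)])
        print(q,k["conf"],len(xs),xs.min(),xs.max(),ys.min(),ys.max(),cv2.minAreaRect((W*1000).astype(np.float32)))
yaw=np.arctan2(vy,vx)
print(atz(p,(264.1,204.4),.022), atz(p,(258.9,216.7),.169))
yw=np.radians(84.6)
print(delta(manip.get_obs(),[0.57,-0.06,0.12],goal(38,yw)))
E
```

```text
123 rail dir 0.99480635 -0.10178574 -5.842011 pt 0.5041363 0.06249246 [0.6483 0.0482] [0.3808 0.075 ]
tray 0.7 5424 384 484 158 215 ((608.534912109375, -339.30364990234375), (238.83119201660156, 132.17947387695312), 87.23883056640625)
wedge 0.41 145 259 267 193 214 ((574.95947265625, 60.449729919433594), (15.984386444091797, 48.70886993408203), 83.244384765625)
wedge_head 0.53 156 259 267 193 214 ((575.5194091796875, 62.442161560058594), (18.25657844543457, 48.3268928527832), 89.5511245727539)
[0.5734 0.06   0.022 ] [0.5444 0.0542 0.169 ]
(array([ 494.8758, -285.9381,  118.733 ]), array([ 19.9752,  34.3738, -58.0097]), array([315.7575, 288.3728, 397.3644]))
```

>>> arm_command(
  steps=[
    {"rx": 2, "ry": 3.44, "rz": -5.8, "hand": 0},
    {"rx": 2, "ry": 3.44, "rz": -5.8},
    {"rx": 2, "ry": 3.44, "rz": -5.8},
    {"rx": 2, "ry": 3.44, "rz": -5.8},
    {"rx": 2, "ry": 3.44, "rz": -5.8},
    {"rx": 2, "ry": 3.44, "rz": -5.8},
    {"rx": 2, "ry": 3.44, "rz": -5.8},
    {"rx": 2, "ry": 3.44, "rz": -5.8},
  ],
)

```text
validation failed for argument at $.st...
```

>>> arm_command(
  steps=[
    {"rx": 2, "ry": 3.44, "rz": -5.8},
    {"rx": 2, "ry": 3.44, "rz": -5.8},
    {"x": 0},
    {"x": 0},
  ],
)

```text
validation failed for argument at $.st...
```

Run:
```python
from h import *
np.set_printoptions(precision=4,suppress=True)
o=manip.get_obs(); print(o["q"],o["tcp_pos"],delta(o,[0.568,-0.06,0.13],goal(38,np.radians(84.2))))
```

```text
[-1.3533  0.1808  1.607   0.      1.3538 -0.2063] [ 0.2365 -0.5241  0.2387] (array([ 493.0529, -286.7604,  108.733 ]), array([ 19.8431,  34.4226, -57.6261]), array([323.3318, 282.9311, 390.5919]))
```

>>> arm_command(
  steps=[
    {"hand": 0, "x": 0, "y": 0, "z": 0, "rx": 2, "ry": 3.44, "rz": -5.8},
  ],
)

```text
time: 1.48
tcp_pos: [0.2377, -0.5228, 0.2391]
tcp_rot: [0.965, 0.26, 0.026, -0.023]
wrist_force: [0.1, 0.3, -0.2]
width: 0.0881
grasp_force: 0.0
```

>>> arm_command(
  steps=[
    {"hand": 0, "x": 0, "y": 0, "z": 0, "rx": 2, "ry": 3.44, "rz": -5.8},
    {"hand": 0, "x": 0, "y": 0, "z": 0, "rx": 2, "ry": 3.44, "rz": -5.8},
    {"hand": 0, "x": 0, "y": 0, "z": 0, "rx": 2, "ry": 3.44, "rz": -5.8},
    {"hand": 0, "x": 0, "y": 0, "z": 0, "rx": 2, "ry": 3.44, "rz": -5.8},
    {"hand": 0, "x": 0, "y": 0, "z": 0, "rx": 2, "ry": 3.44, "rz": -5.8},
    {"hand": 0, "x": 0, "y": 0, "z": 0, "rx": 2, "ry": 3.44, "rz": -5.8},
    {"hand": 0, "x": 0, "y": 0, "z": 0, "rx": 2, "ry": 3.44, "rz": -5.8},
    {"hand": 0, "x": 0, "y": 0, "z": 0, "rx": 2, "ry": 3.44, "rz": -5.8},
  ],
)

```text
time: 2.15
tcp_pos: [0.236, -0.5245, 0.2388]
tcp_rot: [0.74, 0.603, 0.221, -0.2]
wrist_force: [0.6, 0.1, -0.2]
width: 0.0882
grasp_force: 0.0
```

>>> arm_command(
  steps=[
    {"hand": 0, "x": 0, "y": 0, "z": 0, "rx": 2, "ry": 3.44, "rz": -5.8},
    {"hand": 0, "x": 0, "y": 0, "z": 0, "rx": 0, "ry": 0, "rz": 0},
  ],
)

```text
time: 2.32
tcp_pos: [0.2365, -0.5242, 0.2361]
tcp_rot: [0.697, 0.637, 0.243, -0.221]
wrist_force: [-0.3, -1.2, 0.0]
width: 0.088
grasp_force: 0.0
```

Run:
```python
from h import *
np.set_printoptions(precision=4,suppress=True)
o=manip.get_obs(); print(o["q"],o["tcp_pos"],delta(o,[0.568,-0.06,0.13],goal(38,np.radians(84.2))))
```

```text
[-1.4323  0.6192  1.1596  0.1571  2.0145 -1.3219] [ 0.2365 -0.5242  0.2361] (array([320.2246, 287.9974, 388.8235]), array([-0.3551, -0.3593,  0.4729]), array([325.018 , 282.9256, 388.5698]))
```

>>> arm_command(
  steps=[
    {"hand": 0, "x": 20, "y": 18, "z": 24, "rx": 0, "ry": 0, "rz": 0},
    {"hand": 0, "x": 20, "y": 18, "z": 24, "rx": 0, "ry": 0, "rz": 0},
    {"hand": 0, "x": 20, "y": 18, "z": 24, "rx": 0, "ry": 0, "rz": 0},
    {"hand": 0, "x": 20, "y": 18, "z": 24, "rx": 0, "ry": 0, "rz": 0},
    {"hand": 0, "x": 20, "y": 18, "z": 24, "rx": 0, "ry": 0, "rz": 0},
    {"hand": 0, "x": 20, "y": 18, "z": 24, "rx": 0, "ry": 0, "rz": 0},
    {"hand": 0, "x": 20, "y": 18, "z": 24, "rx": 0, "ry": 0, "rz": 0},
    {"hand": 0, "x": 20, "y": 18, "z": 24, "rx": 0, "ry": 0, "rz": 0},
  ],
)

```text
time: 2.98
tcp_pos: [0.4037, -0.293, 0.1862]
tcp_rot: [0.701, 0.635, 0.24, -0.218]
wrist_force: [0.4, -0.5, -0.7]
width: 0.0884
grasp_force: 0.0
```

>>> arm_command(
  steps=[
    {"hand": 0, "x": 20, "y": 18, "z": 24, "rx": 0, "ry": 0, "rz": 0},
    {"hand": 0, "x": 20, "y": 18, "z": 24, "rx": 0, "ry": 0, "rz": 0},
    {"hand": 0, "x": 20, "y": 18, "z": 24, "rx": 0, "ry": 0, "rz": 0},
    {"hand": 0, "x": 20, "y": 18, "z": 24, "rx": 0, "ry": 0, "rz": 0},
    {"hand": 0, "x": 20, "y": 18, "z": 24, "rx": 0, "ry": 0, "rz": 0},
    {"hand": 0, "x": 20, "y": 18, "z": 24, "rx": 0, "ry": 0, "rz": 0},
    {"hand": 0, "x": 20, "y": 18, "z": 24, "rx": 0, "ry": 0, "rz": 0},
    {"hand": 0, "x": 0, "y": 0, "z": 0, "rx": 0, "ry": 0, "rz": 0},
  ],
)

```text
time: 3.65
tcp_pos: [0.5496, -0.0881, 0.1396]
tcp_rot: [0.699, 0.636, 0.241, -0.22]
wrist_force: [-1.2, 0.4, -0.4]
width: 0.0882
grasp_force: 0.0
```

Run:
```python
from h import *
np.set_printoptions(precision=4,suppress=True)
o=manip.get_obs(); print(o["q"],o["tcp_pos"],delta(o,[0.568,-0.06,0.13],goal(38,np.radians(84.2))))
p=manip.get_image("wrist"); save(p,"w1"); print(cam(p,o))
for q,z in (("wedge_head",.022),("shutter_foot",.041),("wedge",0)):
    for k in manip.pinpoint(p,q)[:2]: print(q,k["conf"],np.array(k["position"]),atz(p,k["position"],z,o))
for k in manip.trace(p,"wedge")[:1]:
    ys,xs=np.where(k["mask"]); print(k["conf"],xs.min(),xs.max(),ys.min(),ys.max()); cv2.imwrite("pics/m.png",k["mask"]*np.uint8(255))
```

```text
[-0.6808  0.4306  1.6529  0.5407  1.4834 -0.7546] [ 0.5496 -0.0881  0.1396] (array([17.4476, 15.6985, 25.8068]), array([-0.3461, -0.0846,  0.3282]), array([17.575 , 15.4421, 25.875 ]))
(array([[283.841 ,   0.    , 315.4064],
       [  0.    , 283.841 , 199.369 ],
       [  0.    ,   0.    ,   1.    ]]), array([[ 0.9956, -0.0866,  0.0344,  0.546 ],
       [-0.0932, -0.9255,  0.3672, -0.1198],
       [ 0.    , -0.3688, -0.9295,  0.3006],
       [ 0.    ,  0.    ,  0.    ,  1.    ]]))
wedge_head 0.72 [323.6 145.5] [0.5718 0.0553 0.022 ]
shutter_foot 0.67 [304.8 101. ] [0.5549 0.1041 0.041 ]
wedge 0.75 [325.6  95.2] [0.5846 0.1465 0.    ]
0.65 303 348 100 155
```

View pics/w1.png

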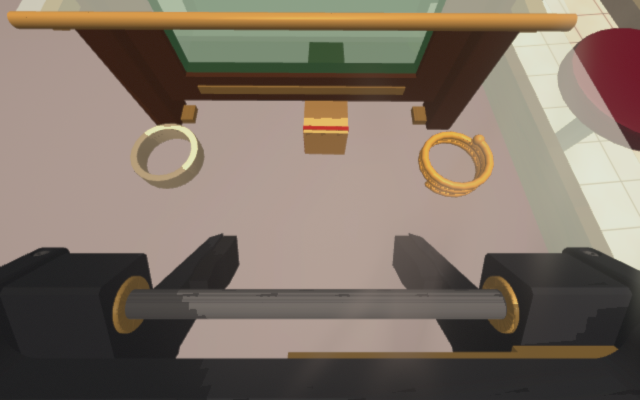

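The wrist view shows the head squarely ahead: its end face spans columns 303–348 and rows 131–155, with the red band at row 128. The bangles are clear at (166,155) and (456,163), and the rail runs along row 20. I'll work out the grasp moves now.

Run:
```python
from h import *
np.set_printoptions(precision=4,suppress=True)
o=manip.get_obs(); p=manip.get_image("wrist")
m=manip.trace(p,"wedge")[0]["mask"]
for r in range(102,156,5):
    c=np.where(m[r])[0]; print(r,c.min(),c.max(),end="; ")
print()
for uv in((303.5,154),(348.5,154)): print(atz(p,uv,0,o))
for uv in((303.5,131),(348.5,131)): print(atz(p,uv,.044,o))
G=goal(38,np.radians(84.2)); g=np.array([.5733,.069,.028])
for b in(80,0): print(b,delta(o,g+(.0187-b/1e3)*G[:,2],G))
```

```text
102 305 346; 107 304 346; 112 304 347; 117 304 347; 122 303 348; 127 303 347; 132 304 346; 137 304 345; 142 304 344; 147 305 344; Traceback (most recent call last):
  File "<stdin>", line 6, in <module>
    return umr_minimum(a, axis, None, out, keepdims, initial, where)
ValueError: zero-size array to reduction operation minimum which has no identity
```

Run:
```python
from h import *
np.set_printoptions(precision=4,suppress=True)
o=manip.get_obs(); p=manip.get_image("wrist")
k=manip.pinpoint(p,"wedge_head")[0]; print(atz(p,k["position"],.022,o))
for uv in((304.5,150.5),(345,150.5)): print(atz(p,uv,0,o))
for uv in((303.,127),(348.,127),(304.5,102),(346.5,102)): print(uv,atz(p,uv,.044,o))
G=goal(38,np.radians(84.2)); g=np.array([.5733,.069,.028])
for b in(80,0): print(b,delta(o,g+(.0187-b/1e3)*G[:,2],G))
```

```text
[0.5687 0.057  0.022 ]
[0.5493 0.0573 0.    ]
[0.5987 0.0525 0.    ]
(303.0, 127) [0.5494 0.0599 0.044 ]
(348.0, 127) [0.598  0.0552 0.044 ]
(304.5, 102) [0.5538 0.0934 0.044 ]
(346.5, 102) [0.601  0.0888 0.044 ]
80 (array([ 61.4021,   8.8877, 129.215 ]), array([-0.135 ,  0.0162,  0.206 ]), array([ 61.3965,   8.3624, 129.2527]))
0 (array([ 61.4244,   9.0762, 209.2148]), array([-0.135 ,  0.0162,  0.206 ]), array([ 61.3965,   8.3624, 209.2527]))
```

>>> arm_command(
  steps=[
    {"hand": 0, "x": 15, "y": 2, "z": 32, "rx": 0, "ry": 0, "rz": 0.2},
    {"hand": 0, "x": 15, "y": 2, "z": 32, "rx": 0, "ry": 0, "rz": 0},
    {"hand": 0, "x": 16, "y": 2.5, "z": 32, "rx": 0, "ry": 0, "rz": 0},
    {"hand": 0, "x": 15.5, "y": 3, "z": 33, "rx": 0, "ry": 0, "rz": 0},
    {"hand": 0, "x": 0, "y": 0, "z": 0, "rx": 0, "ry": 0, "rz": 0},
    {"hand": 0, "x": 0, "y": 0, "z": 20, "rx": 0, "ry": 0, "rz": 0},
    {"hand": 0, "x": 0, "y": 0, "z": 20, "rx": 0, "ry": 0, "rz": 0},
    {"hand": 0, "x": 0, "y": 0, "z": 0, "rx": 0, "ry": 0, "rz": 0},
  ],
)

```text
time: 4.77
tcp_pos: [0.5704, 0.0589, 0.0426]
tcp_rot: [0.7, 0.635, 0.24, -0.222]
wrist_force: [-1.1, 0.1, -0.1]
width: 0.0885
grasp_force: 0.0
```

Run:
```python
from h import *
np.set_printoptions(precision=4,suppress=True)
o=manip.get_obs(); p=manip.get_image("wrist"); save(p,"w2")
for q in("wedge_head","wedge_head"):
  for k in manip.pinpoint(p,q)[:1]: print(k["conf"],np.array(k["position"]),atz(p,k["position"],.022,o))
G=goal(38,np.radians(84.2)); g=np.array([.574,.070,.028])
print(o["tcp_pos"],o["wrist_force"],delta(o,g+.0187*G[:,2],G))
```

```text
0.85 [321.  262.8] [0.5729 0.0557 0.022 ]
0.85 [321.  262.8] [0.5729 0.0557 0.022 ]
[0.5704 0.0589 0.0426] [-1.0614  0.0848 -0.1379] (array([-0.0705,  2.8202, 37.1585]), array([-0.4857, -0.1103, -0.0059]), array([ 0.0007,  2.5051, 37.1812]))
```

View pics/w2.png

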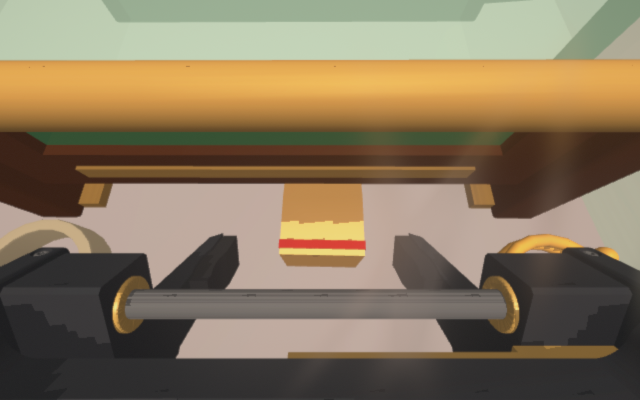

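The head (columns 280–365) sits between the open fingers, about 3 mm to +y of centre. I'll advance and close.

>>> arm_command(
  steps=[
    {"hand": 0, "x": 0, "y": 1.5, "z": 18, "rx": 0, "ry": 0, "rz": 0},
    {"hand": 0, "x": 0, "y": 1.5, "z": 18, "rx": 0, "ry": 0, "rz": 0},
    {"hand": 0, "x": 0, "y": 0, "z": 0, "rx": 0, "ry": 0, "rz": 0},
    {"hand": 255, "x": 0, "y": 0, "z": 0, "rx": 0, "ry": 0, "rz": 0},
    {"hand": 255, "x": 0, "y": 0, "z": 0, "rx": 0, "ry": 0, "rz": 0},
    {"hand": 255, "x": 0, "y": 0, "z": 0, "rx": 0, "ry": 0, "rz": 0},
    {"hand": 255, "x": 0, "y": 0, "z": 0, "rx": 0, "ry": 0, "rz": 0},
    {"hand": 255, "x": 0, "y": 0, "z": 0, "rx": 0, "ry": 0, "rz": 0},
  ],
  squeeze=50,
)

```text
time: 5.58
tcp_pos: [0.5779, 0.0786, 0.017]
tcp_rot: [0.7, 0.635, 0.241, -0.219]
wrist_force: [-0.8, 0.3, 0.2]
width: 0.0569
grasp_force: 0.0
```

>>> arm_command(
  steps=[
    {"hand": 255, "x": 0, "y": 0, "z": 0, "rx": 0, "ry": 0, "rz": 0},
    {"hand": 255, "x": 0, "y": 0, "z": 0, "rx": 0, "ry": 0, "rz": 0},
    {"hand": 255, "x": 0, "y": 0, "z": 0, "rx": 0, "ry": 0, "rz": 0},
    {"hand": 255, "x": 0, "y": 0, "z": 0, "rx": 0, "ry": 0, "rz": 0},
    {"hand": 255, "x": 0, "y": 0, "z": 0, "rx": 0, "ry": 0, "rz": 0},
    {"hand": 255, "x": 0, "y": 0, "z": 0, "rx": 0, "ry": 0, "rz": 0},
  ],
)

```text
time: 6.08
tcp_pos: [0.5763, 0.0791, 0.0166]
tcp_rot: [0.7, 0.635, 0.24, -0.221]
wrist_force: [-5.8, -2.6, 5.8]
width: 0.0478
grasp_force: 49.9
```

>>> arm_command(
  steps=[
    {"hand": 255, "x": -3, "y": 0, "z": -2.3, "rx": 0, "ry": 0, "rz": 0},
    {"hand": 255, "x": -3, "y": 0, "z": -2.3, "rx": 0, "ry": 0, "rz": 0},
    {"hand": 255, "x": -3, "y": 0, "z": -2.3, "rx": 0, "ry": 0, "rz": 0},
    {"hand": 255, "x": -3, "y": 0, "z": -2.3, "rx": 0, "ry": 0, "rz": 0},
    {"hand": 255, "x": -3, "y": 0, "z": -2.3, "rx": 0, "ry": 0, "rz": 0},
    {"hand": 255, "x": -3, "y": 0, "z": -2.3, "rx": 0, "ry": 0, "rz": 0},
    {"hand": 255, "x": -3, "y": 0, "z": -2.3, "rx": 0, "ry": 0, "rz": 0},
    {"hand": 255, "x": -3, "y": 0, "z": -2.3, "rx": 0, "ry": 0, "rz": 0},
  ],
)

```text
time: 6.75
tcp_pos: [0.5732, 0.0529, 0.0166]
tcp_rot: [0.699, 0.635, 0.242, -0.223]
wrist_force: [2.2, 15.8, 1.7]
width: 0.0474
grasp_force: 49.8
```

>>> arm_command(
  steps=[
    {"hand": 255, "x": 0, "y": 0, "z": 0, "rx": 0, "ry": 0, "rz": 0},
    {"hand": 70, "x": 0, "y": 0, "z": 0, "rx": 0, "ry": 0, "rz": 0},
    {"hand": 70, "x": 0, "y": 0, "z": 0, "rx": 0, "ry": 0, "rz": 0},
    {"hand": 70, "x": 0, "y": 0, "z": 0, "rx": 0, "ry": 0, "rz": 0},
    {"hand": 70, "x": 0, "y": 0, "z": 0, "rx": 0, "ry": 0, "rz": 0},
    {"hand": 70, "x": 0, "y": 0, "z": 0, "rx": 0, "ry": 0, "rz": 0},
    {"hand": 70, "x": 0, "y": 0, "z": 0, "rx": 0, "ry": 0, "rz": 0},
    {"hand": 70, "x": 0, "y": 0, "z": 0, "rx": 0, "ry": 0, "rz": 0},
  ],
)

```text
time: 7.42
tcp_pos: [0.5746, 0.0489, 0.0161]
tcp_rot: [0.7, 0.635, 0.241, -0.22]
wrist_force: [0.6, -0.8, 0.3]
width: 0.0641
grasp_force: 0.0
```

```bash
cat > look.py <<'E'
from h import *
np.set_printoptions(precision=4,suppress=True)
o=manip.get_obs(); p=manip.get_image("wrist"); save(p,"wl")
for q,z in(("wedge_head",.022),("wedge",0)):
  for k in manip.pinpoint(p,q)[:1]: print(q,k["conf"],np.array(k["position"]),atz(p,k["position"],z,o))
for n in("top","side"):
  p=manip.get_image(n)
  for k in manip.pinpoint(p,"wedge_head")[:1]: print(n,k["conf"],np.array(k["position"]),atz(p,k["position"],.022))
print(o["time"],o["tcp_pos"],o["width"],o["grasp_force"],o["wrist_force"])
E
python3 look.py
```

```text
wedge_head 0.67 [310.3 286.9] [0.5694 0.0297 0.022 ]
wedge 0.75 [320.3 160.9] [0.584 0.116 0.   ]
top 0.7 [276.8 205.6] [0.5702 0.0309 0.022 ]
side 0.96 [337.1 189.8] [0.5717 0.0294 0.022 ]
7.4167 [0.5746 0.0489 0.0161] 0.06409154215816984 0.0 [ 0.5881 -0.828   0.275 ]
```

>>> arm_command(
  steps=[
    {"hand": 70, "x": 4, "y": -0.5, "z": 3, "rx": 0, "ry": 0, "rz": 0},
    {"hand": 70, "x": 4, "y": -0.5, "z": 3, "rx": 0, "ry": 0, "rz": 0},
    {"hand": 255, "x": 0, "y": 0, "z": 0, "rx": 0, "ry": 0, "rz": 0},
    {"hand": 255, "x": 0, "y": 0, "z": 0, "rx": 0, "ry": 0, "rz": 0},
    {"hand": 255, "x": 0, "y": 0, "z": 0, "rx": 0, "ry": 0, "rz": 0},
    {"hand": 255, "x": 0, "y": 0, "z": 0, "rx": 0, "ry": 0, "rz": 0},
    {"hand": 255, "x": 0, "y": 0, "z": 0, "rx": 0, "ry": 0, "rz": 0},
    {"hand": 255, "x": 0, "y": 0, "z": 0, "rx": 0, "ry": 0, "rz": 0},
  ],
)

```text
time: 8.43
tcp_pos: [0.5742, 0.0595, 0.0163]
tcp_rot: [0.7, 0.635, 0.241, -0.22]
wrist_force: [-1.8, 2.8, 0.8]
width: 0.0475
grasp_force: 49.9
```

>>> arm_command(
  steps=[
    {"hand": 255, "x": -3.4, "y": 0, "z": -2.6, "rx": 0, "ry": 0, "rz": 0},
    {"hand": 255, "x": -3.4, "y": 0, "z": -2.6, "rx": 0, "ry": 0, "rz": 0},
    {"hand": 255, "x": -3.4, "y": 0, "z": -2.6, "rx": 0, "ry": 0, "rz": 0},
    {"hand": 255, "x": -3.4, "y": 0, "z": -2.6, "rx": 0, "ry": 0, "rz": 0},
    {"hand": 255, "x": -3.4, "y": 0, "z": -2.6, "rx": 0, "ry": 0, "rz": 0},
    {"hand": 255, "x": -3.4, "y": 0, "z": -2.6, "rx": 0, "ry": 0, "rz": 0},
    {"hand": 255, "x": -3.4, "y": 0, "z": -2.6, "rx": 0, "ry": 0, "rz": 0},
    {"hand": 255, "x": -3.4, "y": 0, "z": -2.6, "rx": 0, "ry": 0, "rz": 0},
  ],
)

```text
time: 9.1
tcp_pos: [0.5702, 0.0283, 0.0163]
tcp_rot: [0.699, 0.635, 0.242, -0.223]
wrist_force: [1.5, 15.1, 1.9]
width: 0.0474
grasp_force: 49.9
```

>>> arm_command(
  steps=[
    {"hand": 255, "x": 0, "y": 0, "z": 0, "rx": 0, "ry": 0, "rz": 0},
    {"hand": 70, "x": 0, "y": 0, "z": 0, "rx": 0, "ry": 0, "rz": 0},
    {"hand": 70, "x": 0, "y": 0, "z": 0, "rx": 0, "ry": 0, "rz": 0},
    {"hand": 70, "x": 0, "y": 0, "z": 0, "rx": 0, "ry": 0, "rz": 0},
    {"hand": 70, "x": 0, "y": 0, "z": 0, "rx": 0, "ry": 0, "rz": 0},
    {"hand": 70, "x": 0, "y": 0, "z": 0, "rx": 0, "ry": 0, "rz": 0},
    {"hand": 70, "x": 0, "y": 0, "z": 0, "rx": 0, "ry": 0, "rz": 0},
    {"hand": 70, "x": 0, "y": 0, "z": 0, "rx": 0, "ry": 0, "rz": 0},
  ],
)

```text
time: 9.77
tcp_pos: [0.5712, 0.0249, 0.0159]
tcp_rot: [0.7, 0.635, 0.241, -0.22]
wrist_force: [0.6, 0.1, -0.8]
width: 0.0641
grasp_force: 0.0
```

```bash
python3 look.py
```

```text
wedge 0.78 [316.  170.2] [0.5768 0.0848 0.    ]
top 0.83 [292.5 204.7] [ 0.5718 -0.0051  0.022 ]
side 0.68 [326.8 196.2] [ 0.5648 -0.0056  0.022 ]
9.7667 [0.5712 0.0249 0.0159] 0.06412579415668138 0.0 [ 0.6072  0.1486 -0.7716]
```

>>> arm_command(
  steps=[
    {"hand": 70, "x": 2, "y": 0, "z": 1.5, "rx": 0, "ry": 0, "rz": 0},
    {"hand": 70, "x": 2, "y": 0, "z": 1.5, "rx": 0, "ry": 0, "rz": 0},
    {"hand": 255, "x": 0, "y": 0, "z": 0, "rx": 0, "ry": 0, "rz": 0},
    {"hand": 255, "x": 0, "y": 0, "z": 0, "rx": 0, "ry": 0, "rz": 0},
    {"hand": 255, "x": 0, "y": 0, "z": 0, "rx": 0, "ry": 0, "rz": 0},
    {"hand": 255, "x": 0, "y": 0, "z": 0, "rx": 0, "ry": 0, "rz": 0},
    {"hand": 255, "x": 0, "y": 0, "z": 0, "rx": 0, "ry": 0, "rz": 0},
    {"hand": 255, "x": 0, "y": 0, "z": 0, "rx": 0, "ry": 0, "rz": 0},
  ],
)

```text
time: 10.78
tcp_pos: [0.571, 0.0303, 0.016]
tcp_rot: [0.7, 0.635, 0.24, -0.22]
wrist_force: [-3.5, -1.1, 3.3]
width: 0.0474
grasp_force: 49.9
```

>>> arm_command(
  steps=[
    {"hand": 255, "x": -3.4, "y": 0, "z": -2.6, "rx": 0, "ry": 0, "rz": 0},
    {"hand": 255, "x": -3.4, "y": 0, "z": -2.6, "rx": 0, "ry": 0, "rz": 0},
    {"hand": 255, "x": -3.4, "y": 0, "z": -2.6, "rx": 0, "ry": 0, "rz": 0},
    {"hand": 255, "x": -3.4, "y": 0, "z": -2.6, "rx": 0, "ry": 0, "rz": 0},
    {"hand": 255, "x": -3.4, "y": 0, "z": -2.6, "rx": 0, "ry": 0, "rz": 0},
    {"hand": 255, "x": -3.4, "y": 0, "z": -2.6, "rx": 0, "ry": 0, "rz": 0},
    {"hand": 255, "x": -3.4, "y": 0, "z": -2.6, "rx": 0, "ry": 0, "rz": 0},
    {"hand": 255, "x": -3.4, "y": 0, "z": -2.6, "rx": 0, "ry": 0, "rz": 0},
  ],
)

```text
time: 11.45
tcp_pos: [0.5676, -0.0003, 0.0159]
tcp_rot: [0.699, 0.635, 0.242, -0.223]
wrist_force: [1.6, 15.9, 0.5]
width: 0.0475
grasp_force: 50.0
```

>>> arm_command(
  steps=[
    {"hand": 255, "x": 0, "y": 0, "z": 0, "rx": 0, "ry": 0, "rz": 0},
    {"hand": 70, "x": 0, "y": 0, "z": 0, "rx": 0, "ry": 0, "rz": 0},
    {"hand": 70, "x": 0, "y": 0, "z": 0, "rx": 0, "ry": 0, "rz": 0},
    {"hand": 70, "x": 0, "y": 0, "z": 0, "rx": 0, "ry": 0, "rz": 0},
    {"hand": 70, "x": 0, "y": 0, "z": 0, "rx": 0, "ry": 0, "rz": 0},
    {"hand": 70, "x": 0, "y": 0, "z": 0, "rx": 0, "ry": 0, "rz": 0},
    {"hand": 70, "x": 0, "y": 0, "z": 0, "rx": 0, "ry": 0, "rz": 0},
    {"hand": 70, "x": 0, "y": 0, "z": 0, "rx": 0, "ry": 0, "rz": 0},
  ],
)

```text
time: 12.12
tcp_pos: [0.5684, -0.0042, 0.0157]
tcp_rot: [0.7, 0.635, 0.241, -0.22]
wrist_force: [-0.2, -0.3, -0.5]
width: 0.064
grasp_force: 0.0
```

```bash
python3 look.py
```

```text
wedge 0.32 [274.   98.6] [0.5477 0.121  0.    ]
top 0.97 [304.8 208.2] [ 0.5633 -0.0334  0.022 ]
side 0.8 [320.1 202.1] [ 0.5641 -0.0319  0.022 ]
12.1167 [ 0.5684 -0.0042  0.0157] 0.0639720155960739 0.0 [-0.172  -0.3378 -0.4961]
```

View pics/wl.png

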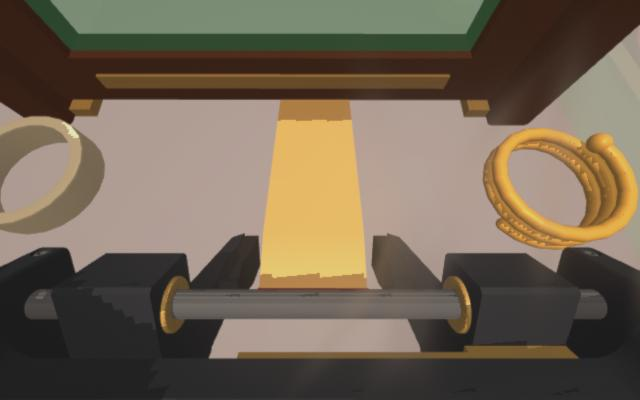

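The wedge lies straight between the fingers (columns 260–366), and the shutter edge is at row 98. It has been drawn about 88 mm so far. I'll do the fourth tug.

>>> arm_command(
  steps=[
    {"hand": 70, "x": 1.5, "y": 0, "z": 1, "rx": 0, "ry": 0, "rz": 0},
    {"hand": 70, "x": 1.5, "y": 0, "z": 1, "rx": 0, "ry": 0, "rz": 0},
    {"hand": 255, "x": 0, "y": 0, "z": 0, "rx": 0, "ry": 0, "rz": 0},
    {"hand": 255, "x": 0, "y": 0, "z": 0, "rx": 0, "ry": 0, "rz": 0},
    {"hand": 255, "x": 0, "y": 0, "z": 0, "rx": 0, "ry": 0, "rz": 0},
    {"hand": 255, "x": 0, "y": 0, "z": 0, "rx": 0, "ry": 0, "rz": 0},
    {"hand": 255, "x": 0, "y": 0, "z": 0, "rx": 0, "ry": 0, "rz": 0},
    {"hand": 255, "x": 0, "y": 0, "z": 0, "rx": 0, "ry": 0, "rz": 0},
  ],
)

```text
time: 13.13
tcp_pos: [0.5683, -0.0003, 0.0159]
tcp_rot: [0.7, 0.635, 0.24, -0.22]
wrist_force: [-2.6, -0.9, 1.6]
width: 0.0472
grasp_force: 50.0
```

>>> arm_command(
  steps=[
    {"hand": 255, "x": -3.4, "y": 0, "z": -2.6, "rx": 0, "ry": 0, "rz": 0},
    {"hand": 255, "x": -3.4, "y": 0, "z": -2.6, "rx": 0, "ry": 0, "rz": 0},
    {"hand": 255, "x": -3.4, "y": 0, "z": -2.6, "rx": 0, "ry": 0, "rz": 0},
    {"hand": 255, "x": -3.4, "y": 0, "z": -2.6, "rx": 0, "ry": 0, "rz": 0},
    {"hand": 255, "x": -3.4, "y": 0, "z": -2.6, "rx": 0, "ry": 0, "rz": 0},
    {"hand": 255, "x": -3.4, "y": 0, "z": -2.6, "rx": 0, "ry": 0, "rz": 0},
    {"hand": 255, "x": -3.4, "y": 0, "z": -2.6, "rx": 0, "ry": 0, "rz": 0},
    {"hand": 255, "x": -3.4, "y": 0, "z": -2.6, "rx": 0, "ry": 0, "rz": 0},
  ],
)

```text
time: 13.8
tcp_pos: [0.5646, -0.0306, 0.0159]
tcp_rot: [0.699, 0.635, 0.242, -0.223]
wrist_force: [1.8, 15.9, 1.4]
width: 0.0473
grasp_force: 50.0
```

>>> arm_command(
  steps=[
    {"hand": 255, "x": 0, "y": 0, "z": 0, "rx": 0, "ry": 0, "rz": 0},
    {"hand": 70, "x": 0, "y": 0, "z": 0, "rx": 0, "ry": 0, "rz": 0},
    {"hand": 70, "x": 0, "y": 0, "z": 0, "rx": 0, "ry": 0, "rz": 0},
    {"hand": 70, "x": 0, "y": 0, "z": 0, "rx": 0, "ry": 0, "rz": 0},
    {"hand": 70, "x": 0, "y": 0, "z": 0, "rx": 0, "ry": 0, "rz": 0},
    {"hand": 70, "x": 0, "y": 0, "z": 0, "rx": 0, "ry": 0, "rz": 0},
    {"hand": 70, "x": 0, "y": 0, "z": 0, "rx": 0, "ry": 0, "rz": 0},
    {"hand": 70, "x": 0, "y": 0, "z": 0, "rx": 0, "ry": 0, "rz": 0},
  ],
)

```text
time: 14.47
tcp_pos: [0.5654, -0.0347, 0.0155]
tcp_rot: [0.701, 0.635, 0.241, -0.22]
wrist_force: [-0.2, -0.1, -0.2]
width: 0.0639
grasp_force: 0.0
```

```bash
python3 look.py
```

```text
wedge 0.76 [314.3 170.2] [0.5699 0.0251 0.    ]
top 0.79 [318.2 209.6] [ 0.5596 -0.0643  0.022 ]
side 0.87 [308.  208.8] [ 0.5544 -0.0705  0.022 ]
14.4667 [ 0.5654 -0.0347  0.0155] 0.06386489442361412 0.0 [-0.2415 -0.1445 -0.2312]
```

>>> arm_command(
  steps=[
    {"hand": 70, "x": 1.5, "y": 0, "z": 1, "rx": 0, "ry": 0, "rz": 0},
    {"hand": 70, "x": 1.5, "y": 0, "z": 1, "rx": 0, "ry": 0, "rz": 0},
    {"hand": 255, "x": 0, "y": 0, "z": 0, "rx": 0, "ry": 0, "rz": 0},
    {"hand": 255, "x": 0, "y": 0, "z": 0, "rx": 0, "ry": 0, "rz": 0},
    {"hand": 255, "x": 0, "y": 0, "z": 0, "rx": 0, "ry": 0, "rz": 0},
    {"hand": 255, "x": 0, "y": 0, "z": 0, "rx": 0, "ry": 0, "rz": 0},
    {"hand": 255, "x": 0, "y": 0, "z": 0, "rx": 0, "ry": 0, "rz": 0},
    {"hand": 255, "x": 0, "y": 0, "z": 0, "rx": 0, "ry": 0, "rz": 0},
  ],
)

```text
time: 15.48
tcp_pos: [0.5654, -0.0308, 0.0158]
tcp_rot: [0.7, 0.635, 0.24, -0.22]
wrist_force: [-1.6, -0.3, 1.5]
width: 0.0476
grasp_force: 50.0
```

>>> arm_command(
  steps=[
    {"hand": 255, "x": -3.6, "y": 0, "z": -2.8, "rx": 0, "ry": 0, "rz": 0},
    {"hand": 255, "x": -3.6, "y": 0, "z": -2.8, "rx": 0, "ry": 0, "rz": 0},
    {"hand": 255, "x": -3.6, "y": 0, "z": -2.8, "rx": 0, "ry": 0, "rz": 0},
    {"hand": 255, "x": -3.6, "y": 0, "z": -2.8, "rx": 0, "ry": 0, "rz": 0},
    {"hand": 255, "x": -3.6, "y": 0, "z": -2.8, "rx": 0, "ry": 0, "rz": 0},
    {"hand": 255, "x": -3.6, "y": 0, "z": -2.8, "rx": 0, "ry": 0, "rz": 0},
    {"hand": 255, "x": -3.6, "y": 0, "z": -2.8, "rx": 0, "ry": 0, "rz": 0},
    {"hand": 255, "x": -3.6, "y": 0, "z": -2.8, "rx": 0, "ry": 0, "rz": 0},
  ],
)

```text
time: 16.15
tcp_pos: [0.5622, -0.0678, 0.0158]
tcp_rot: [0.7, 0.635, 0.241, -0.22]
wrist_force: [-0.3, 1.0, 1.1]
width: 0.0477
grasp_force: 50.0
```

>>> arm_command(
  steps=[
    {"hand": 255, "x": 0, "y": 0, "z": 0, "rx": 0, "ry": 0, "rz": 0},
    {"hand": 70, "x": 0, "y": 0, "z": 0, "rx": 0, "ry": 0, "rz": 0},
    {"hand": 70, "x": 0, "y": 0, "z": 0, "rx": 0, "ry": 0, "rz": 0},
    {"hand": 70, "x": 0, "y": 0, "z": 0, "rx": 0, "ry": 0, "rz": 0},
    {"hand": 70, "x": 0, "y": 0, "z": 0, "rx": 0, "ry": 0, "rz": 0},
    {"hand": 70, "x": 0, "y": 0, "z": 0, "rx": 0, "ry": 0, "rz": 0},
    {"hand": 70, "x": 0, "y": 0, "z": 0, "rx": 0, "ry": 0, "rz": 0},
    {"hand": 70, "x": 0, "y": 0, "z": 0, "rx": 0, "ry": 0, "rz": 0},
  ],
)

```text
time: 16.82
tcp_pos: [0.5621, -0.0671, 0.0157]
tcp_rot: [0.7, 0.635, 0.241, -0.22]
wrist_force: [-0.2, 0.6, -0.4]
width: 0.0637
grasp_force: 0.0
```

```bash
cat >> look.py <<'E'
p=manip.get_image("wrist")
for q,z in (("wedge_nose",0),("shutter_foot",.008)):
  for k in manip.pinpoint(p,q)[:1]: print(q,k["conf"],np.array(k["position"]),atz(p,k["position"],z,o))
E
python3 look.py
```

```text
wedge_head 0.77 [313.2 321.4] [ 0.5569 -0.103   0.022 ]
wedge 0.91 [318.2 180.4] [ 0.5685 -0.0152  0.    ]
top 0.95 [335.2 209.3] [ 0.5597 -0.1037  0.022 ]
side 0.84 [296.5 213.2] [ 0.541  -0.1028  0.022 ]
16.8167 [ 0.5621 -0.0671  0.0157] 0.0637117739523029 0.0 [-0.2056  0.5521 -0.3501]
wedge_nose 0.66 [314.3  79.2] [0.5744 0.0745 0.    ]
shutter_foot 0.86 [279.3  45.6] [0.5487 0.1046 0.008 ]
```

View pics/wl.png

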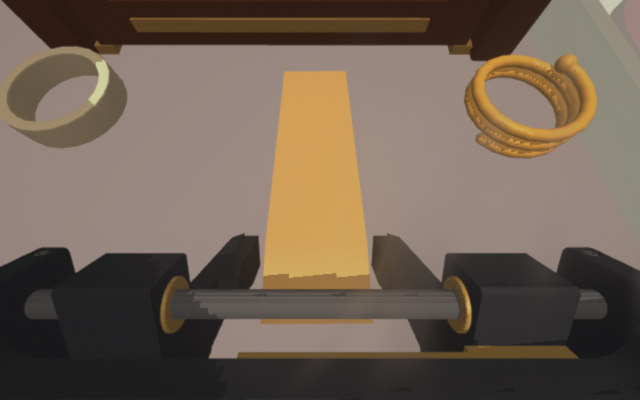

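The wedge is clear: its nose is at row 71, against the shutter edge at row 46, so about 28 mm in front. The shutter is down. I'll back off, go vertical and regrasp near the centre of mass.

>>> arm_command(
  steps=[
    {"hand": 30, "x": 0, "y": 0, "z": -35, "rx": 0, "ry": 0, "rz": 0},
    {"hand": 30, "x": 0, "y": 0, "z": -35, "rx": 0, "ry": 0, "rz": 0},
    {"hand": 30, "x": 0, "y": 0, "z": -35, "rx": 0, "ry": 6.5, "rz": 0},
    {"hand": 30, "x": 0, "y": 0, "z": 0, "rx": 0, "ry": 6.5, "rz": 0},
    {"hand": 30, "x": 0, "y": 0, "z": 0, "rx": 0, "ry": 6.5, "rz": 0},
    {"hand": 30, "x": 0, "y": 0, "z": 0, "rx": 0, "ry": 0, "rz": 0},
  ],
)

```text
time: 17.82
tcp_pos: [0.5545, -0.133, 0.0953]
tcp_rot: [0.65, 0.586, 0.357, -0.327]
wrist_force: [-0.5, 0.2, -0.2]
width: 0.078
grasp_force: 0.0
```

Run:
```python
from h import *
np.set_printoptions(precision=4,suppress=True)
o=manip.get_obs(); print(o["q"],o["tcp_pos"],delta(o,[0.5645,-0.0345,0.08],goal(0,np.radians(84.5))))
```

```text
[-0.8214  0.7297  1.4907  0.6936  1.6974 -0.918 ] [ 0.5545 -0.133   0.0953] (array([39.6127,  0.1802, 91.9936]), array([ -0.2308, -57.9229,  -0.4486]), array([98.9845,  0.5377, 15.2907]))
```

>>> arm_command(
  steps=[
    {"hand": 30, "x": 0, "y": 0, "z": 0, "rx": 0, "ry": -7.1, "rz": 0},
    {"hand": 30, "x": 0, "y": 0, "z": 0, "rx": 0, "ry": -7.1, "rz": 0},
    {"hand": 30, "x": 0, "y": 0, "z": 0, "rx": 0, "ry": -7.1, "rz": 0},
    {"hand": 30, "x": 0, "y": 0, "z": 0, "rx": 0, "ry": -7.1, "rz": 0},
    {"hand": 30, "x": 0, "y": 0, "z": 0, "rx": 0, "ry": -7.1, "rz": 0},
    {"hand": 30, "x": 0, "y": 0, "z": 0, "rx": 0, "ry": -7.1, "rz": 0},
    {"hand": 30, "x": 0, "y": 0, "z": 0, "rx": 0, "ry": -7.1, "rz": 0},
    {"hand": 30, "x": 0, "y": 0, "z": 0, "rx": -0.2, "ry": -7.1, "rz": -0.4},
  ],
)

```text
time: 18.48
tcp_pos: [0.5574, -0.1316, 0.1008]
tcp_rot: [0.738, 0.675, 0.004, 0.002]
wrist_force: [0.9, -0.2, -0.3]
width: 0.0777
grasp_force: 0.0
```

>>> arm_command(
  steps=[
    {"hand": 30, "x": 20, "y": 0, "z": 0, "rx": 0, "ry": -1.1, "rz": 0},
    {"hand": 30, "x": 20, "y": 0, "z": 0, "rx": 0, "ry": 0, "rz": 0},
    {"hand": 30, "x": 20, "y": 0.5, "z": 0, "rx": 0, "ry": 0, "rz": 0},
    {"hand": 30, "x": 20, "y": 0, "z": 0, "rx": 0, "ry": 0, "rz": 0},
    {"hand": 30, "x": 19, "y": 0, "z": 0, "rx": 0, "ry": 0, "rz": 0},
    {"hand": 30, "x": 0, "y": 0, "z": 0, "rx": 0, "ry": 0, "rz": 0},
  ],
)

```text
time: 18.98
tcp_pos: [0.5654, -0.0293, 0.0988]
tcp_rot: [0.737, 0.676, -0.001, 0.004]
wrist_force: [-0.2, -0.2, -0.4]
width: 0.0776
grasp_force: 0.0
```

```bash
cat > rg.py <<'E'
from h import *
np.set_printoptions(precision=4,suppress=True)
o=manip.get_obs(); p=manip.get_image("wrist"); save(p,"w5")
for q,z in (("wedge_nose",0),("wedge_head",.022),("wedge",0)):
  for k in manip.pinpoint(p,q)[:1]: print(q,k["conf"],np.array(k["position"]),atz(p,k["position"],z,o))
k=manip.trace(p,"wedge")[0]["mask"]; ys,xs=np.where(k); print(cv2.minAreaRect(np.array([atz(p,(a,b),.02,o)[:2]*1e3 for a,b in zip(xs,ys)],np.float32)))
print(o["q"],o["tcp_pos"],delta(o,[0.5645,-0.0345,0.006],goal(0,np.radians(84.5))))
E
python3 rg.py
```

```text
wedge_head 0.98 [315.1 284. ] [ 0.5586 -0.1016  0.022 ]
wedge 0.85 [315.3 187.1] [ 0.5662 -0.0174  0.    ]
((566.169677734375, -21.70378875732422), (171.90406799316406, 52.98186492919922), 84.55781555175781)
[-0.2579  0.3243  1.7388 -0.0071  1.0735 -0.1685] [ 0.5654 -0.0293  0.0988] (array([-4.5828, -0.8188, 92.8143]), array([0.2238, 0.3993, 0.5698]), array([-5.2356, -0.4076, 92.7825]))
```

View pics/w5.png

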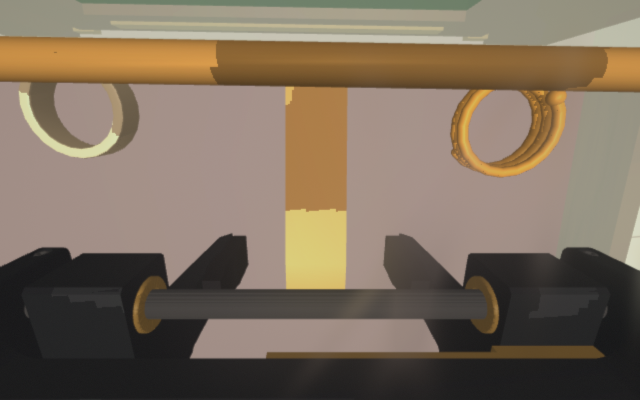

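The wedge is centred between the fingers (columns 285–346, midpoint 316). I'll descend, grip and lift.

>>> arm_command(
  steps=[
    {"hand": 30, "x": -2.5, "y": 0, "z": 20, "rx": 0.2, "ry": 0.4, "rz": 0.5},
    {"hand": 30, "x": -2.5, "y": 0, "z": 20, "rx": 0, "ry": 0, "rz": 0},
    {"hand": 30, "x": 0, "y": 0, "z": 20, "rx": 0, "ry": 0, "rz": 0},
    {"hand": 30, "x": 0, "y": 0, "z": 20, "rx": 0, "ry": 0, "rz": 0},
    {"hand": 30, "x": 0, "y": 0, "z": 11, "rx": 0, "ry": 0, "rz": 0},
    {"hand": 30, "x": 0, "y": 0, "z": 0, "rx": 0, "ry": 0, "rz": 0},
    {"hand": 255, "x": 0, "y": 0, "z": 0, "rx": 0, "ry": 0, "rz": 0},
    {"hand": 255, "x": 0, "y": 0, "z": 0, "rx": 0, "ry": 0, "rz": 0},
  ],
  squeeze=40,
)

```text
time: 19.9
tcp_pos: [0.5658, -0.0387, 0.0082]
tcp_rot: [0.741, 0.671, 0.0, -0.0]
wrist_force: [-0.0, -0.0, -0.3]
width: 0.0666
grasp_force: 0.0
```

>>> arm_command(
  steps=[
    {"hand": 255, "x": 0, "y": 0, "z": 0, "rx": 0, "ry": 0, "rz": 0},
    {"hand": 255, "x": 0, "y": 0, "z": 0, "rx": 0, "ry": 0, "rz": 0},
    {"hand": 255, "x": 0, "y": 0, "z": 0, "rx": 0, "ry": 0, "rz": 0},
    {"hand": 255, "x": 0, "y": 0, "z": 0, "rx": 0, "ry": 0, "rz": 0},
    {"hand": 255, "x": 0, "y": 0, "z": 0, "rx": 0, "ry": 0, "rz": 0},
    {"hand": 255, "x": 0, "y": 0, "z": 0, "rx": 0, "ry": 0, "rz": 0},
    {"hand": 255, "x": 0, "y": 0, "z": 0, "rx": 0, "ry": 0, "rz": 0},
  ],
)

```text
time: 20.48
tcp_pos: [0.5656, -0.0383, 0.0082]
tcp_rot: [0.741, 0.671, -0.0, -0.0]
wrist_force: [-1.5, 0.6, 6.2]
width: 0.0476
grasp_force: 40.0
```

>>> arm_command(
  steps=[
    {"hand": 255, "x": 0, "y": 0, "z": -8, "rx": 0, "ry": 0, "rz": 0},
    {"hand": 255, "x": 0, "y": 0, "z": -12, "rx": 0, "ry": 0, "rz": 0},
    {"hand": 255, "x": -10, "y": 0, "z": -20, "rx": 0, "ry": 0, "rz": 0},
    {"hand": 255, "x": -20, "y": 0, "z": -20, "rx": 0, "ry": 0, "rz": 0},
    {"hand": 255, "x": -26, "y": 8, "z": -20, "rx": 0, "ry": 0, "rz": 0},
    {"hand": 255, "x": -26, "y": 8, "z": 0, "rx": 0, "ry": 0, "rz": 0},
    {"hand": 255, "x": -26, "y": 8, "z": 0, "rx": 0, "ry": 0, "rz": -1},
    {"hand": 255, "x": -26, "y": 8, "z": 0, "rx": 0, "ry": 0, "rz": -1},
  ],
)

```text
time: 21.15
tcp_pos: [0.5845, -0.1758, 0.0887]
tcp_rot: [0.729, 0.684, -0.0, -0.0]
wrist_force: [0.7, 0.7, -2.1]
width: 0.0475
grasp_force: 40.0
```

>>> arm_command(
  steps=[
    {"hand": 255, "x": -26, "y": 8, "z": 0, "rx": 0, "ry": 0, "rz": -0.5},
    {"hand": 255, "x": -26, "y": 8, "z": 0, "rx": 0, "ry": 0, "rz": 0},
    {"hand": 255, "x": -26, "y": 8, "z": 0, "rx": 0, "ry": 0, "rz": 0},
    {"hand": 255, "x": -26, "y": 8, "z": 0, "rx": 0, "ry": 0, "rz": 0},
    {"hand": 255, "x": -26, "y": 4, "z": 0, "rx": 0, "ry": 0, "rz": 0},
    {"hand": 255, "x": -18, "y": 0, "z": 0, "rx": 0, "ry": 0, "rz": 0},
    {"hand": 255, "x": 0, "y": 0, "z": 0, "rx": 0, "ry": 0, "rz": 0},
  ],
)

```text
time: 21.73
tcp_pos: [0.6111, -0.3284, 0.0876]
tcp_rot: [0.727, 0.686, -0.001, 0.0]
wrist_force: [0.9, -0.0, -0.7]
width: 0.0476
grasp_force: 40.0
```

Run:
```python
from h import *
np.set_printoptions(precision=4,suppress=True)
o=manip.get_obs(); print(o["tcp_pos"],o["width"],o["grasp_force"],o["wrist_force"],o["wrist_torque"],delta(o,[0.614,-0.360,0.013],goal(0,np.radians(87.2))))
p=manip.get_image("top"); save(p,"t6"); q=manip.get_image("side")
h,n=[],[]
for r,nm in((p,"top"),(q,"side")):
  for w in("wedge_head","wedge_nose","tray"):
    for k in manip.pinpoint(r,w)[:1]: print(nm,w,k["conf"],k["position"],atz(r,k["position"],.08 if w!="tray" else 0))
```

```text
[ 0.6111 -0.3284  0.0876] 0.04764839799128261 39.969352232292295 [ 0.8509 -0.0201 -0.7339] [-0.0466 -0.092   0.0144] (array([-31.2677,   4.839 ,  74.5898]), array([-0.0552,  0.0675, -0.5514]), array([-31.4003,   4.4655,  74.5574]))
top wedge_head 0.41 [426.4, 183.1] [ 0.6127 -0.3001  0.08  ]
top wedge_nose 0.79 [388.8, 180.4] [ 0.6196 -0.2171  0.08  ]
top tray 0.86 [428.8, 186.5] [ 0.6117 -0.3329  0.    ]
side wedge_head 0.83 [225.3, 303.2] [ 0.6025 -0.3965  0.08  ]
side wedge_nose 0.94 [283.6, 251.5] [ 0.6083 -0.2058  0.08  ]
side tray 0.36 [297.4, 321.6] [ 0.7551 -0.3018  0.    ]
```

View pics/t6.png

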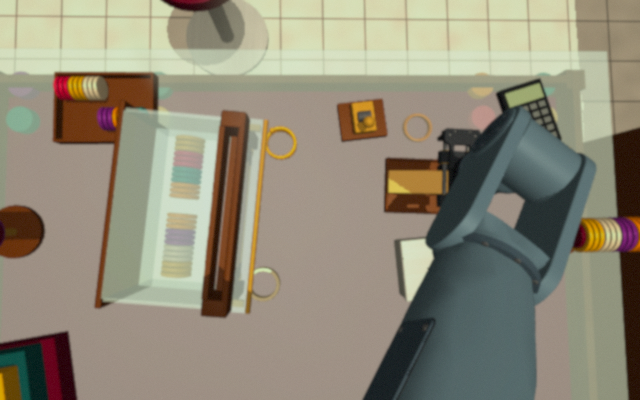

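The top view shows the wedge held over the tray, its nose at (389,180), and all bystanders where they were. I'll shift and lower.

>>> arm_command(
  steps=[
    {"hand": 255, "x": -16, "y": 2, "z": 0, "rx": 0, "ry": 0, "rz": -0.5},
    {"hand": 255, "x": -15, "y": 2, "z": 0, "rx": 0, "ry": 0, "rz": 0},
    {"hand": 255, "x": 0, "y": 0, "z": 0, "rx": 0, "ry": 0, "rz": 0},
    {"hand": 255, "x": 0, "y": 0, "z": 20, "rx": 0, "ry": 0, "rz": 0},
    {"hand": 255, "x": 0, "y": 0, "z": 20, "rx": 0, "ry": 0, "rz": 0},
    {"hand": 255, "x": 0, "y": 0, "z": 16, "rx": 0, "ry": 0, "rz": 0},
    {"hand": 255, "x": 0, "y": 0, "z": 8, "rx": 0, "ry": 0, "rz": 0},
    {"hand": 255, "x": 0, "y": 0, "z": 0, "rx": 0, "ry": 0, "rz": 0},
  ],
)

```text
time: 22.8
tcp_pos: [0.6124, -0.3535, 0.0197]
tcp_rot: [0.723, 0.691, -0.001, -0.003]
wrist_force: [0.2, -0.4, -2.7]
width: 0.0477
grasp_force: 40.0
```

>>> arm_command(
  steps=[
    {"hand": 255, "x": 0, "y": 0, "z": 3, "rx": 0, "ry": 0, "rz": 0},
    {"hand": 255, "x": 0, "y": 0, "z": 3, "rx": 0, "ry": 0, "rz": 0},
    {"hand": 255, "x": 0, "y": 0, "z": 2, "rx": 0, "ry": 0, "rz": 0},
    {"hand": 255, "x": 0, "y": 0, "z": 1, "rx": 0, "ry": 0, "rz": 0},
    {"hand": 255, "x": 0, "y": 0, "z": 0, "rx": 0, "ry": 0, "rz": 0},
    {"hand": 255, "x": 0, "y": 0, "z": 0, "rx": 0, "ry": 0, "rz": 0},
  ],
)

```text
time: 23.3
tcp_pos: [0.6141, -0.3557, 0.0143]
tcp_rot: [0.723, 0.69, -0.0, -0.001]
wrist_force: [0.4, 0.6, -2.1]
width: 0.0476
grasp_force: 40.0
```

>>> arm_command(
  steps=[
    {"hand": 255, "x": 0, "y": 0, "z": 1, "rx": 0, "ry": 0, "rz": 0},
    {"hand": 255, "x": 0, "y": 0, "z": 0, "rx": 0, "ry": 0, "rz": 0},
    {"hand": 70, "x": 0, "y": 0, "z": 0, "rx": 0, "ry": 0, "rz": 0},
    {"hand": 70, "x": 0, "y": 0, "z": 0, "rx": 0, "ry": 0, "rz": 0},
    {"hand": 70, "x": 0, "y": 0, "z": 0, "rx": 0, "ry": 0, "rz": 0},
    {"hand": 70, "x": 0, "y": 0, "z": 0, "rx": 0, "ry": 0, "rz": 0},
    {"hand": 70, "x": 0, "y": 0, "z": 0, "rx": 0, "ry": 0, "rz": 0},
  ],
)

```text
time: 23.88
tcp_pos: [0.614, -0.3555, 0.0129]
tcp_rot: [0.723, 0.69, -0.0, -0.001]
wrist_force: [-0.0, 0.2, 0.4]
width: 0.064
grasp_force: 0.0
```

>>> arm_command(
  steps=[
    {"hand": 70, "x": 0, "y": 0, "z": -10, "rx": 0, "ry": 0, "rz": 0},
    {"hand": 70, "x": 0, "y": 0, "z": -25, "rx": 0, "ry": 0, "rz": 0},
    {"hand": 70, "x": 0, "y": 0, "z": -30, "rx": 0, "ry": 0, "rz": 0},
    {"hand": 70, "x": 0, "y": 0, "z": -30, "rx": 0, "ry": 0, "rz": 0},
    {"hand": 70, "x": 0, "y": 0, "z": -30, "rx": 0, "ry": 0, "rz": 0},
    {"hand": 70, "x": 0, "y": 0, "z": 0, "rx": 0, "ry": 0, "rz": 0},
    {"hand": 70, "x": 0, "y": 0, "z": 0, "rx": 0, "ry": 0, "rz": 0},
  ],
)

```text
time: 24.47
tcp_pos: [0.6156, -0.3568, 0.1418]
tcp_rot: [0.723, 0.69, 0.0, 0.002]
wrist_force: [-0.5, -0.2, -0.6]
width: 0.0641
grasp_force: 0.0
```

Run:
```python
from h import *
np.set_printoptions(precision=4,suppress=True)
o=manip.get_obs(); print(o["time"],o["tcp_pos"],o["wrist_force"],o["width"])
p=manip.get_image("wrist"); save(p,"w7")
for q,z in (("wedge",.005),("wedge_head",.027),("wedge_nose",.005),("tray",0)):
  for k in manip.pinpoint(p,q)[:1]: print(q,k["conf"],np.array(k["position"]),atz(p,k["position"],z,o))
```

```text
24.4667 [ 0.6156 -0.3568  0.1418] [-0.4516 -0.1989 -0.6043] 0.06412746452088554
wedge 0.86 [313.8 165.4] [ 0.6152 -0.3315  0.005 ]
wedge_head 0.63 [312.2 258.1] [ 0.6091 -0.4232  0.027 ]
wedge_nose 0.56 [312.8  71.4] [ 0.6185 -0.2445  0.005 ]
```

View pics/w7.png

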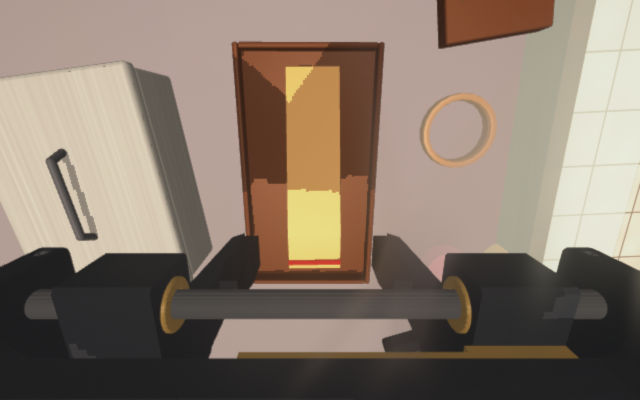

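The wedge lies flat inside the tray, at columns 286–340 and rows 67–268. Its middle is within about 6 mm of the tray's middle along each axis, and the hand is clear. I'll hand the job in.

```bash
python3 -c "
from station import manip
print(manip.close_job())"
```

```text
the job is handed in; nothing more can be done
None
```

The wedge came out in five tugs, the camera showed the shutter down with the wedge clear in front, and the wedge now lies flat and released in the tray; the job is handed in, but no verdict was returned.

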